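Clamp a glued block in a jig with a draw latch

TASK

Clamp the freshly glued plywood block in its jig: hook the loop of the draw latch over the keeper on the sliding jaw, then press the red lever over centre until it lies flat and the jaw holds the block tight against the latch block. Do it gently, by feel: the keeper may sit several millimetres off along its slots, so never push or pull the loop with more than about 15 N or the lever with more than about 25 N. Leave the other things on the table alone.

Things in the scene. Friction and masses are not known exactly. Their poses are not given: they have to be found in the camera images.
- jig: Plywood gluing jig fixed to the table, base 340 x 150 x 15 mm. Origin: centre of its underside. x runs from latch to keeper, y across, z up. From -x to +x: wooden latch block (x -160 to -30 mm, y +-45, top z 60) with the steel draw latch, the glued block, the sliding jaw. The latch: a lever with red handle, and hinged on it a U-shaped bail whose cross bar goes behind the keeper's hook.
- lever_pivot (a point): Pivot of the lever, at (-42, 0, 78) mm in the jig's frame; same axes as the jig. The bail's hinge pin rides on the lever: at lever angle q it lies at x = -25.5 cos q - 5 sin q, z = 25.5 sin q - 5 cos q (mm) from this pivot.
- lever (a joint): Lever angle, rad: 0 = closed, flat over the latch block, handle pointing to the jig's -x; grows as the handle swings up and towards the keeper (1.57 upright, stop 2.4). Light friction holds it. Hooked, it resists pressing with up to 15 N at the handle's end, most at 0.8 to 1 rad; past dead centre (about 0.25) it snaps flat by itself and stays.
- handle: Red plastic handle of the lever, 52 x 28 x 10 mm; origin at the lever pivot. With the lever closed its axes equal the jig's; it lies at x -32 to -84, z -1 to +9 mm of its own frame. Press on its z+ face (on top when closed, turned to the keeper while the lever stands up).
- press_point (a point): Point on the handle's pressing (z+) face, 75 mm from the lever pivot along the handle, 9 mm above it in the handle's axes.
- bail (a joint): Angle of the bail on the lever, rad: the bail reaches from its hinge pin towards the keeper, dipping below level by (lever angle - bail angle) rad (negative: raised). Turned by hand it stays where left; 1.5 mm sideways play either way. From pin to cross bar centre 105 mm unloaded; a spring in it stretches 1 mm per 5.5 N of pull.
- loop_bar (a point): Centre of the loop's round steel cross bar (6 mm diameter, 66 mm long, along y). Axes: x along the bail away from its pin, z up when the bail is level.
- tab_grip (a point): Middle of the loop's red finger tab, to be pinched from above across y: 12 mm thick (y), 22 mm along, 34 mm tall, upright when the bail dips 0.35 rad. It lies 4.3 mm beyond (x) and 37.8 mm above (z) the bar's centre in the axes of loop_bar. The tab can pivot between two fingers.
- loop: Cross bar and red finger tab together; origin and axes as point loop_bar.
- jawblock: Wooden sliding jaw, 60 x 100 x 34 mm, top at z 60 mm, slides along the jig's x with about 4 N of friction. Axes as the jig; its origin is the jig's origin moved by the jaw's joint value (wood from x 20 to 80 mm). The steel keeper is bolted on its top.
- keeper_mark (a point): Nominal place of the keeper: mark at (45, 0, 60) mm of the jaw, on its top. The keeper is bolted in slots and its post's +x face may sit up to 7 mm either way along x from this mark: look or feel for it. Keeper 24 mm wide (y); heights in the next entry are above this mark.
- jaw_top (a point): Same point as keeper_mark. Keeper, x from its post's +x face: flat top 18 mm high from -8 to +7 mm; the last 7 mm is a lip with underside 12 mm high; opening from +7 to +15; rear wall to +19, 16 mm high; floor 3 mm high. The bar goes down the opening to the floor (bar centre 6 mm high), then drawn back (-x) under the lip against the face.
- jaw (a joint): Jaw position, m: 0 = closed on the glued block when that touches the latch block; grows away from the latch.
- glued_block: Freshly glued block of five plywood layers, 50 x 80 x 38 mm, loose on the jig's base (z 15 mm) between latch block and jaw. Origin: centre of its underside. 80 to 150 g.
- glue_bottle: Brown glue bottle with white nozzle, 60 mm diameter, 175 mm tall; a bystander, to be left alone. Origin: centre of its underside.
- tape_roll: Roll of masking tape lying flat, 90 mm diameter, 24 mm high; a bystander, to be left alone. Origin: centre of its underside.
- spare_block: Spare wooden block 50 x 80 x 38 mm; a bystander, to be left alone. Origin: centre of its underside.
- token_a: Plywood disc 38 mm diameter, 6 mm thick; a bystander, to be left alone. Origin: centre of its underside.
- token_b: Plywood disc 38 mm diameter, 6 mm thick; a bystander, to be left alone. Origin: centre of its underside.
- paint_jar: Small glass paint jar, 56 mm diameter, 70 mm tall; a bystander, to be left alone. Origin: centre of its underside.

How it is judged (in metres and radians):
At the end, for the whole second after the job is handed in: The lever lies flat (below 0.06 rad), the jaw has closed on the glued block (jaw below 1.5 mm) and the latch clamps the block (contact forces on it over 25 N in all), at rest, with the robot clear (value of joint lever below 0.06 rad and contact force between glued_block and jig above 25 N and value of joint jaw below 0.0015 m and linear speed of glued_block below 0.01 m/s); the robot touches nothing.
It fails at once if the handle is pressed with more than 30 N (contact force between any of the fingers, the arm and handle above 30 N).
It fails at once if the loop is pressed or pulled against the keeper or jaw with more than 20 N by the robot holding or touching it (contact force between any of the fingers, the arm and loop above 1 N and contact force between loop and jawblock above 20 N).
It fails at once if the robot itself bears on the glued block or the jaw with more than 30 N (contact force between any of the arm, the fingers and glued_block above 30 N or contact force between any of the arm, the fingers and jawblock above 30 N).
It fails at once if a bystander is moved by more than 25 mm (distance of any of glue_bottle, tape_roll, spare_block, token_a, token_b, paint_jar from where it was at the start of the episode above 0.025 m).
It also fails if it takes over 72 s, if anything falls off the work surface, if the arm or the gripper's body presses on something with over 40 N, if the wrist force passes 120 N, or if a joint passes its speed limit or range.

ROBOT

A 6-joint arm with a two-finger parallel gripper is mounted at the origin on the work surface. World frame = base frame: x ahead of the robot, y to its left, z up, the work surface at z = 0. Lengths are in mm, angles in rad, forces in N, time in s.
With the tool pointing down it reaches from about 350 to 975 mm from the base axis. Payload 7.1 kg.
Tool frame: the origin (TCP) lies at the very end of the fingers, on their centre line; the grasp point (between the pads) lies 19 mm behind it; z points along the fingers, y is the line along which they close (so a half turn about z gives the same grasp; the last joint's range is limited). The gripper opens to 88 mm and grips with 3 to 60 N. Pads are 20 mm wide; open, the fingers measure 115 mm over their backs; the gripper's body (75 mm by 178 mm) begins 61 mm behind the grasp point.
Start: joints at [-0.019, 0.423, 1.63, -0, 1.089, -0.019], TCP at [624.984, 0.026, 184.375] pointing down, gripper open.
Joint ranges: [-3, 3], [-0.9, 2.11], [0.09, 2.58], [-1.31, 4.45], [0.11, 2.69], [-2.54, 2.54]. Speed limits (rad/s): [2.39, 2.39, 3.01, 3.14, 3.14, 3.14].

INTERFACE

Orientations are given as a rotation vector (axis times angle).
In Python, from workcell import get_obs, get_image, job, models gives the robot as it stands.
- The arm moves only by the tool jog_arm, never from a script. Its argument "increments" is one flat list of numbers, 7 for each row, row after row: the turn, a rotation vector about the tool's x, y, z in degrees, then the shift along the tool's x, y, z in mm, then the opening in per cent of the stroke, from 0 (shut) to 100 (fully open). A call has 1 to 12 rows; each row shifts and turns the commanded pose from where the row before left it, along the tool's axes as they then stand; what a row does not reach is not made up. A row lasts 1/8 s, in which the tool goes at most 62.5 mm and 10.7 degrees, less where a joint would pass 70% of its speed; a pose out of reach is approached as far as the arm can. A call is refused whole if a number of a shift passes 62.5 or a number of a turn 10.7, either way. A call with a gripper value outside its range is refused whole. The fingers move at their own pace and stop on an object; the grip force is fixed at half the most. Time passes only in rows, so rows that do not move let the fingers close. It gives the time, the measured TCP pose, the force, the opening and the grip force at its end, in the units of the state.
- get_obs(): the state, without advancing time (a new reading comes with each control period).
- get_image(name): name is "scene" or "side" or "wrist"; returns a dict with "pixels" (384x512x3 uint8, blue, green, red), "depth" (384x512 float32, mm along the optical axis (not along the pixel's ray), 0 where there is no reading), "fx", "fy", "cx", "cy" (pixels), "cam_to_world" (4x4, takes a point from camera to world coordinates); the wrist camera has in their place "tool_from_camera" (4x4, takes a point from camera to tool coordinates, whose origin is the TCP and whose axes are the flange's). Camera axes: x right, y up, looking along -z (the intrinsics and any distortion apply to the point x, -y, -z); pixel columns grow to the right and rows downward; lengths in mm; the calibration is good to about 2 mm. The wrist camera is an equidistant fisheye: a pixel r from the principal point sees the ray r / f radians off the axis. A picture is of the moment at which its call begins: read the wrist's pose just before it.
- job.close_job(): hands the job in; it is judged then, once.
Trained networks look in the newest picture that a camera, given by its name, has taken for a name from the list of things; names that differ only in an ending like _2 or _b are one class to them, and where a whole thing is asked for, a point or a joint stands for the part that bears it (a point fixed in the world has none). Each returns a list of dicts, best first, with "p" (0 to 1); they miss things now and then, are a little off and sometimes report something else, mostly with a low value. They report only what shows in the picture. A call takes as long as a camera call.
- models.look_for(target, camera): "centre" ([x, y, z] in mm, in world coordinates, good to about 4 mm: the middle of the surface that is visible of it).
- models.regions_of(target, camera): "region" (384x512 bool, what is visible of it).
The state is a dict: "t": time; "qpos": joint angles; "qvel": joint speeds; "joint_torque": joint torques, N m; "ee_pos": TCP position; "orientation": TCP orientation; "ft_force": force on the tool from outside, world axes, zero at the start; "moment": the same for the moment, N m; "width": finger opening in mm; "grasp_force": force on a finger pad.
Only numpy, scipy, OpenCV 4.12 (cv2) and the standard library are available. Lean on these libraries where they do the work, as an engineer would, in place of code of your own. Each camera call takes 0.05 s, during which the arm holds its last target. There are 200 camera calls.

## Working session

There is one attempt and no reset: what is moved stays moved. The work goes in short steps, Python scripts to look and compute and a tool call to move; the robot and the scene stay as the last step left them, time stands still between calls to the robot, and variables do not carry over. Pictures are saved under pics/ and viewed, at most 10 in all, crops included, and the job is handed in when it is done.

Besides the shell and the picture viewer there is one more tool, called after "Call:" as name(argument=value, ...) on one line, values as JSON. jog_arm: Moves the arm, as the interface text tells. Its arguments: {"type":"object","properties":{"increments":{"type":"array"}},"required":["increments"]}

```bash
mkdir -p pics; ls; cat > h.py <<'E'
import numpy as np, cv2
from workcell import get_obs,get_image,job,models
def world(im,u,v,d=None):
    d=im['depth'][v,u] if d is None else d
    p=np.array([(u-im['cx'])/im['fx']*d,-(v-im['cy'])/im['fy']*d,-d,1])
    return (im['cam_to_world']@p)[:3]
def cloud(im):
    v,u=np.mgrid[:384,:512]; d=im['depth']
    P=np.stack([(u-im['cx'])/im['fx']*d,-(v-im['cy'])/im['fy']*d,-d,np.ones_like(d)],-1)
    return (P@im['cam_to_world'].T)[...,:3]
E
python3 - <<'E'
from h import *
o=get_obs();print(o)
a=get_image('scene');b=get_image('side')
cv2.imwrite('pics/a.png',np.vstack([a['pixels']]));cv2.imwrite('pics/b.png',b['pixels'])
for c,im in(('scene',a),('side',b)):
    print(c,im['fx'],im['cam_to_world'].round(3).tolist())
    for n in ['jig','handle','loop','jawblock','glued_block','loop_bar','tab_grip','keeper_mark','press_point','lever_pivot','glue_bottle','tape_roll','spare_block','paint_jar','token_a']:
        r=models.look_for(n,c)
        print(n,[(np.round(x['centre'],1).tolist(),round(x['p'],2)) for x in r[:2]])
E
```

```text
pics
{'t': 0.0, 'qpos': array([-1.90137502e-02,  4.23842005e-01,  1.63068283e+00, -8.73149624e-06,
        1.08858365e+00, -1.89891704e-02]), 'qvel': array([-1.58550052e-03,  6.40992366e-04,  2.21545061e-03,  1.17104396e-03,
        8.13181828e-05,  1.40413168e-03]), 'joint_torque': array([ 1.28069914e-03, -5.44622147e+01, -2.73670936e+01,  6.42951974e-02,
        2.27214623e-02, -1.51321510e-04]), 'ee_pos': array([6.24391581e+02, 2.60028594e-02, 1.83603824e+02]), 'orientation': array([-2.22069556e+00, -2.22064998e+00,  1.65955275e-03]), 'ft_force': array([ 0.09732307,  0.99377013, -0.32169339]), 'moment': array([-0.00362217, -0.01922465, -0.00956178]), 'grasp_force': 0.0, 'width': 88.09661982651679}
scene 439.58973962610054 [[-0.861, -0.331, 0.386, 1130.677], [0.508, -0.527, 0.682, 787.374], [-0.023, 0.783, 0.622, 933.67], [0.0, 0.0, 0.0, 1.0]]
jig [([601.6, 141.4, 25.0], 0.95), ([470.1, 158.9, 2.7], 0.51)]
handle [([578.5, 50.9, 136.3], 0.67), ([580.6, 59.5, 146.0], 0.22)]
loop [([596.6, 121.4, 181.9], 0.45)]
jawblock [([606.4, 150.9, 58.8], 0.62)]
glued_block [([585.7, 74.8, 56.9]
[... 805 characters left out ...]
, 122.5, 180.5], 0.79), ([590.4, 155.7, 61.0], 0.54)]
jawblock [([596.6, 150.9, 61.2], 0.7), ([567.3, 53.0, 134.0], 0.19)]
glued_block [([575.9, 79.7, 50.1], 0.73)]
loop_bar [([592.3, 123.4, 185.8], 0.75)]
tab_grip [([591.7, 124.8, 181.2], 0.57)]
keeper_mark [([598.0, 149.4, 61.5], 0.73), ([793.6, 155.1, 88.2], 0.32)]
press_point [([566.4, 54.8, 130.8], 0.63)]
lever_pivot [([586.7, 123.4, 156.9], 0.63)]
glue_bottle [([791.9, 151.6, 86.7], 0.82)]
tape_roll [([727.2, 73.7, 23.1], 0.86), ([593.7, 155.7, 58.7], 0.7)]
spare_block [([408.5, 38.4, 41.7], 0.72)]
paint_jar [([557.7, -455.7, 38.8], 0.91), ([570.4, 55.0, 136.3], 0.38)]
token_a [([470.0, 156.8, -0.3], 0.71), ([469.6, 207.2, 8.8], 0.69)]
```

View pics/a.png

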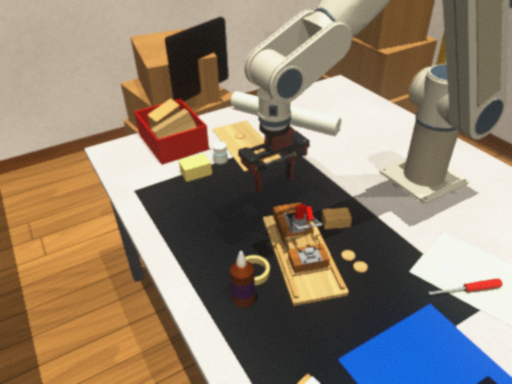

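View pics/b.png

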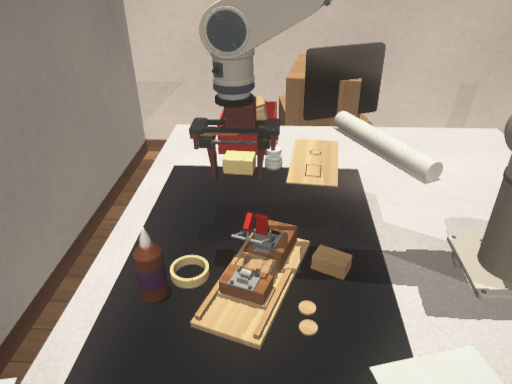

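Scene: jig at about (300,255) px with its long axis running away from the camera; latch at (297,215), jaw at (308,258), bottle at (243,280), tape at (258,268). Side: latch at (262,235), raised red tab at (250,225), jaw at (245,280). Next I fit the jig's pose.

```bash
cat > fit.py <<'E'
from h import *
a=get_image('scene');b=get_image('side')
big=[]
for c,im in(('scene',a),('side',b)):
    C=cloud(im)
    m=(C[...,2]>9)&(C[...,2]<21)&(im['depth']>0)&(abs(C[...,0]-590)<150)&(abs(C[...,1]-110)<230)
    reg=models.regions_of('jig',c)[0]['region']
    m&=cv2.dilate(reg.astype(np.uint8),np.ones((3,3)))>0
    p=C[m][:,:2].astype(np.float32); print(c,len(p),cv2.minAreaRect(p), 'z',np.median(C[m][:,2]))
    r=cv2.minAreaRect(p);print(cv2.boxPoints(r).round(1).tolist())
    for n in ('jawblock','glued_block'):
        r=models.regions_of(n,c)[0]['region']; q=C[r&(im['depth']>0)]; zt=q[:,2]
        top=q[(zt>(52 if n=='jawblock' else 47))&(zt<(66 if n=='jawblock' else 60))][:,:2].astype(np.float32)
        print(n,len(top),cv2.minAreaRect(top))
    x,y=(250,185) if c=='scene' else (190,200)
    big.append(cv2.resize(im['pixels'][y:y+120,x:x+120],(390,500) if 0 else (400,400),interpolation=cv2.INTER_CUBIC))
cv2.imwrite('pics/c.png',np.hstack(big))
E
python3 fit.py
```

```text
scene 1864 ((580.6575927734375, 80.54402923583984), (345.0495300292969, 151.82275390625), 71.84308624267578) z 15.79888307298853
[[454.79998779296875, -59.70000076293945], [599.0, -107.0], [706.5999755859375, 220.8000030517578], [562.2999877929688, 268.1000061035156]]
jawblock 535 ((598.8220825195312, 133.1934814453125), (68.91725158691406, 100.05361938476562), 72.50750732421875)
glued_block 423 ((572.6748657226562, 47.41204071044922), (248.57601928710938, 100.12481689453125), 72.90372467041016)
side 3186 ((579.959716796875, 82.95294189453125), (341.31915283203125, 151.31219482421875), 72.09952545166016) z 14.515496682207981
[[455.5, -56.20000076293945], [599.5, -102.69999694824219], [704.4000244140625, 222.10000610351562], [560.4000244140625, 268.6000061035156]]
jawblock 892 ((598.1795654296875, 138.647216796875), (63.00849914550781, 101.83037567138672), 70.0116958618164)
glued_block 527 ((580.6262817382812, 78.21218872070312), (50.12480926513672, 82.02252197265625), 72.1993408203125)
```

View pics/c.png

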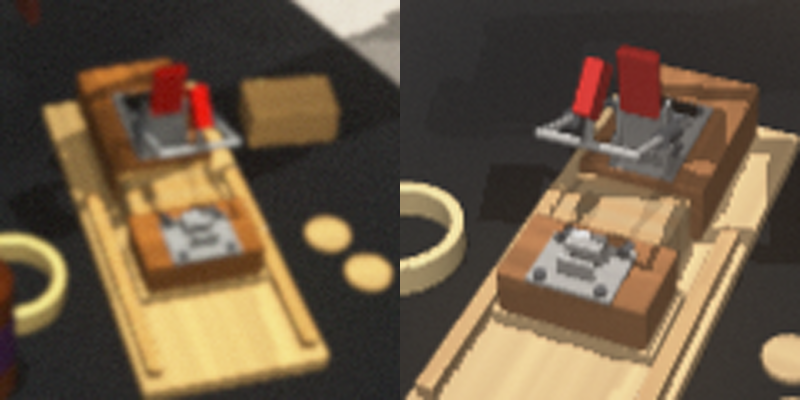

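Crop: the bail is raised with its tab above the jaw and the lever upright. The keeper plate is visible on the jaw top at (590,255) in the right half. Jig centre is about (580,82) with yaw 72°. Next I move above the jaw to look closely.

Call:
jog_arm(increments=[0,0,0,0,0,-40,100,0,0,9,0,0,-36,100,0,0,9,0,0,0,100,0,0,0,40,-40,0,100,0,0,0,40,-27,0,100,0,0,0,15,0,0,100,0,0,0,0,0,0,100,0,0,0,0,0,0,100])

```text
t: 3.0
ee_pos: [591.1, 110.1, 260.2]
orientation: [2.542, 1.845, -0.0]
ft_force: [-0.8, -1.0, 0.2]
width: 87.7
grasp_force: 0.0
```

```bash
cat >> h.py <<'E'
from scipy.spatial.transform import Rotation as Ro
J0=np.array([580.2,82.,0]);yaw=np.radians(72)
Rj=Ro.from_euler('z',yaw).as_matrix()
def jig(p): return (np.asarray(p)-J0)@Rj
def wcloud():
    o=get_obs();im=get_image('wrist')
    v,u=np.mgrid[:384,:512];x=(u-im['cx'])/im['fx'];y=(v-im['cy'])/im['fy'];r=np.hypot(x,y)+1e-9
    d=im['depth'];s=np.tan(np.minimum(r,1.5))/r
    P=np.stack([x*s*d,-y*s*d,-d,np.ones_like(d)],-1)@im['tool_from_camera'].T
    R=Ro.from_rotvec(o['orientation']).as_matrix()
    return o,im,P[...,:3]@R.T+o['ee_pos']
E
python3 - <<'E'
from h import *
o,im,C=wcloud();print(o['ee_pos'],o['orientation'],jig(o['ee_pos']),im['fx'],im['tool_from_camera'].round(2).tolist())
np.savez('w1.npz',C=C,d=im['depth'])
cv2.imwrite('pics/w1.png',im['pixels'])
for n in ['handle','jawblock','tab_grip','loop_bar','keeper_mark','jig']:
    for x in models.look_for(n,'wrist')[:2]: print(n,jig(x['centre']).round(1),round(x['p'],2))
E
```

```text
[591.05314546 110.07511867 260.2370207 ] [ 2.54206227e+00  1.84546280e+00 -4.60539825e-04] [ 30.05483095  -1.64626592 260.2370207 ] 297.3186396354542 [[0.0, 0.97, 0.25, 69.1], [1.0, 0.0, -0.0, -0.77], [-0.0, 0.25, -0.97, -199.64], [0.0, 0.0, 0.0, 1.0]]
handle [-29.2   0.2 138.4] 0.73
handle [ 52.8   0.8 181.1] 0.26
jawblock [61.4 -5.3 55.1] 0.87
tab_grip [ 51.    4.4 180.6] 0.95
tab_grip [61.1 -5.4 56.9] 0.71
loop_bar [ 51.4  -0.5 179.9] 0.83
keeper_mark [63.7 -1.2 61.9] 0.82
keeper_mark [5.210e+01 1.000e-01 1.802e+02] 0.44
jig [43.5  1.6 27.9] 0.77
```

View pics/w1.png

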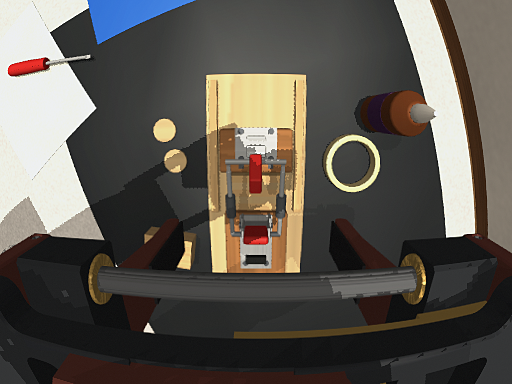

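Wrist view: jig axis vertical in the picture. The tab at (255,172) is centred over the keeper plate at (255,140), the cross bar is at row 161 and the handle at (256,235). I take the profile from the depth data.

```bash
python3 - <<'E'
from h import *
f=np.load('w1.npz');J=jig(f['C']);ok=f['d']>0
def sel(x,y,z): return ok&(J[...,0]>x[0])&(J[...,0]<x[1])&(abs(J[...,1]-y[0])<y[1])&(J[...,2]>z[0])&(J[...,2]<z[1])
m=sel((0,110),(0,9),(40,100)); 
for x in range(0,108,2):
    q=m&(abs(J[...,0]-x)<1)
    if q.sum(): print(x,q.sum(),np.percentile(J[q][:,2],[5,50,95]).round(1),end=' | ')
print()
q=J[sel((0,110),(35,12),(56,63))];print('jaw side strips x',np.percentile(q[:,0],[0,2,98,100]),len(q))
q=J[sel((0,110),(-35,12),(56,63))];print(np.percentile(q[:,0],[0,2,98,100]),len(q))
q=J[sel((-10,110),(0,80),(54,63))];print('y',np.percentile(q[:,1],[1,99]))
for nm,s in (('tab',sel((10,110),(0,15),(150,210))),('bar',sel((10,110),(0,45),(130,210))),('handle',sel((-60,5),(0,30),(115,185)))):
    q=J[s];print(nm,len(q),np.percentile(q,[2,50,98],axis=0).round(1).tolist())
q=J[sel((10,110),(25,8),(120,210))];print('leg',np.percentile(q,[2,50,98],axis=0).round(1).tolist())
q=J[sel((10,110),(-25,8),(120,210))];print('leg',np.percentile(q,[2,50,98],axis=0).round(1).tolist())
E
```

```text
0 1 [51.9 51.9 51.9] | 2 1 [52.1 52.1 52.1] | 4 1 [52.6 52.6 52.6] | 6 2 [52.4 52.7 53. ] | 8 1 [51.4 51.4 51.4] | 10 1 [52.2 52.2 52.2] | 12 2 [51.9 52.4 52.9] | 14 1 [52.3 52.3 52.3] | 16 1 [51.3 51.3 51.3] | 18 2 [53.1 53.4 53.6] | 20 1 [53.2 53.2 53.2] | 22 3 [41.8 47.9 52.5] | 28 1 [58.1 58.1 58.1] | 30 2 [59.2 59.6 60. ] | 32 1 [58.5 58.5 58.5] | 34 2 [59.2 59.4 59.5] | 36 1 [59.4 59.4 59.4] | 38 1 [58.7 58.7 58.7] | 48 1 [63.1 63.1 63.1] | 50 1 [62.6 62.6 62.6] | 52 1 [76.6 76.6 76.6] | 54 7 [76.7 77.1 78.2] | 56 14 [75.7 77.3 78.1] | 58 28 [76.1 77.4 78.4] | 60 14 [75.8 77.4 78.3] | 62 28 [76.3 77.3 78.4] | 64 14 [76.6 77.1 79. ] | 66 41 [61.7 76.2 78. ] | 68 13 [61.6 62.2 63. ] | 70 27 [61.1 62.4 63.6] | 72 13 [61.6 62.4 63.6] | 74 14 [61.3 62.5 63.9] | 76 28 [74.2 75.4 76.3] | 78 23 [65.5 74.2 75.5] | 80 18 [61.  62.6 68.1] | 82 28 [61.3 62.5 63.5] | 84 14 [61.3 62.7 63.5] | 86 28 [61.3 62.5 63.6] | 88 14 [61.1 62.5 63.4] | 
jaw side strips x [27.64181443 28.39744997 86.92560739 88.31781058] 615
[27.61434359 29.25503205 86.81509021 88.22647468] 641
y [-49.11893345  49.0912956 ]
tab 508 [[29.9, -5.3, 168.9], [49.2, 0.5, 184.4], [64.8, 6.2, 193.6]]
bar 1014 [[24.6, -31.2, 131.0], [51.3, 0.5, 167.2], [63.9, 32.5, 193.1]]
handle 639 [[-39.7, -29.3, 115.9], [-26.2, -0.3, 137.1], [3.5, 29.3, 161.2]]
leg [[10.5, 18.0, 124.6], [40.9, 29.4, 136.8], [56.9, 32.8, 143.1]]
leg [[10.6, -31.9, 124.7], [39.2, -28.5, 136.5], [56.8, -17.8, 142.6]]
```

Keeper post face is near jig x 60 (opening 67–75) and the jaw is at +8 mm. The tab centre is at about (47, 0.5, 175). Descend and grip it.

Call:
jog_arm(increments=[0,0,0,17,-2,0,100,0,0,0,0,0,30,100,0,0,0,0,0,30,60,0,0,0,0,0,30,60,0,0,0,0,0,14,60,0,0,0,0,0,0,60,0,0,0,0,0,0,30,0,0,0,0,0,0,20,0,0,0,0,0,0,10,0,0,0,0,0,0,0,0,0,0,0,0,0,0,0,0,0,0,0,0,0])

```text
t: 4.85
ee_pos: [594.0, 127.8, 156.4]
orientation: [2.542, 1.847, 0.0]
ft_force: [0.6, -0.4, -0.4]
width: 0.4
grasp_force: 0.0
```

```bash
python3 - <<'E'
from h import *
o,im,C=wcloud();print(jig(o['ee_pos']),o['ft_force'],o['width'],o['grasp_force'])
a=get_image('side')
cv2.imwrite('pics/d.png',np.hstack([cv2.resize(im['pixels'][60:300,130:390],(400,370)),cv2.resize(a['pixels'][150:320,170:354],(400,370),interpolation=cv2.INTER_CUBIC)]))
E
```

```text
[ 47.83866965   1.05895254 156.40100945] [ 0.64498622 -0.38621924 -0.37365061] 0.3707057923237408 0.0
```

View pics/d.png

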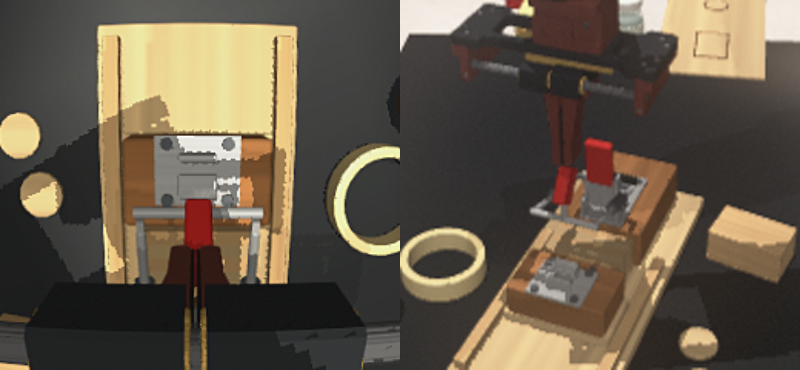

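The fingers closed on the latch side of the tab, missing it. The tab is at (198,222) in the left half, in front of the closed fingers. Measure where the tab is now.

```bash
cat > tab.py <<'E'
from h import *
o,im,C=wcloud();J=jig(C);print(jig(o['ee_pos']).round(1))
r=models.regions_of('tab_grip','wrist')
px=im['pixels'].astype(int); red=(px[...,2]>90)&(px[...,1]<60)&(px[...,0]<70)&(im['depth']>0)
m=red&(J[...,0]>35)&(J[...,0]<115)&(abs(J[...,1])<12)&(J[...,2]>60)&(J[...,2]<200)
q=J[m];print('tab',len(q),np.percentile(q,[1,50,99],axis=0).round(1).tolist())
for z in range(70,200,4):
    s=q[abs(q[:,2]-z)<2]
    if len(s)>3: print(z,len(s),np.percentile(s[:,0],[5,95]).round(1),end=' | ')
m=(im['depth']>0)&(abs(abs(J[...,1])-22)<8)&(J[...,0]>45)&(J[...,0]<110)&(J[...,2]>84)&(J[...,2]<200)
q=J[m];print('\nbar',len(q),np.percentile(q,[1,50,99],axis=0).round(1).tolist())
q=q[q[:,0]>np.percentile(q[:,0],99.5)-6];print('bar top',np.percentile(q,[5,50,95],axis=0).round(1).tolist())
E
python3 tab.py
```

```text
[ 47.8   1.1 156.3]
tab 548 [[55.4, -5.1, 158.8], [62.6, 0.8, 170.3], [70.4, 6.2, 180.8]]
158 22 [68.7 70.4] | 162 95 [66.5 70. ] | 166 95 [64.1 67.4] | 170 105 [61.2 64.4] | 174 111 [58.4 61.8] | 178 99 [56.2 58.8] | 182 21 [55.  56.7] | 
bar 381 [[45.5, -29.8, 128.0], [57.0, -14.9, 132.9], [59.7, 29.6, 134.6]]
bar top [[54.4, -28.3, 130.1], [57.4, -14.1, 133.0], [59.5, 28.1, 134.3]]
```

```bash
python3 - <<'E'
from h import *
o,im,C=wcloud();J=jig(C)
for v in range(185,262,4): print(v,[ (J[v,u].round(0).astype(int).tolist(),im['pixels'][v,u].tolist()) for u in (252,258,264)])
b=get_image('side');Jb=jig(cloud(b));px=b['pixels'].astype(int)
m=(px[...,2]>100)&(px[...,1]<70)&(b['depth']>0)&(Jb[...,0]>30)&(Jb[...,0]<90)&(abs(Jb[...,1])<20)&(Jb[...,2]>100)&(Jb[...,2]<200)
q=Jb[m];print(len(q),np.percentile(q,[2,50,98],axis=0).round(1).tolist())
for z in range(130,200,5):
    s=q[abs(q[:,2]-z)<2.5]
    if len(s):print(z,len(s),s.min(0).round(0),s.max(0).round(0))
E
```

```text
185 [([55, 6, 77], [130, 133, 137]), ([55, 0, 77], [127, 133, 136]), ([55, -5, 77], [126, 133, 135])]
189 [([70, 5, 159], [10, 14, 138]), ([70, 1, 159], [15, 18, 143]), ([70, -3, 159], [13, 17, 145])]
193 [([68, 5, 162], [21, 24, 136]), ([68, 1, 162], [22, 26, 138]), ([69, -3, 163], [23, 27, 141])]
197 [([66, 5, 164], [21, 25, 136]), ([67, 1, 166], [24, 27, 139]), ([66, -3, 165], [24, 28, 141])]
201 [([64, 5, 168], [23, 25, 138]), ([65, 1, 169], [22, 26, 139]), ([64, -3, 168], [24, 28, 140])]
205 [([62, 5, 170], [21, 24, 138]), ([63, 1, 171], [24, 28, 140]), ([62, -3, 171], [25, 28, 140])]
209 [([61, 5, 174], [21, 24, 139]), ([61, 1, 174], [24, 27, 140]), ([61, -3, 174], [22, 25, 139])]
213 [([59, 5, 177], [24, 26, 141]), ([59, 1, 176], [24, 27, 141]), ([59, -3, 177], [23, 27, 140])]
217 [([57, 5, 179], [19, 22, 115]), ([57, 1, 178], [24, 27, 134]), ([57, -3, 179], [23, 27, 146])]
221 [([61, 4, 197], [22, 26, 45]), ([55, 1, 182], [17, 18, 73]), ([60, -2, 196], [20, 25, 47])]
225 [([61, 4, 205], [19, 25, 49]), ([59, 1, 200], [12, 13, 17]), ([61, -2, 204], [21, 26, 49])]
229 [([61, 4, 
[... 575 characters left out ...]
40], [23, 29, 56]), ([60, 1, 237], [14, 14, 14]), ([83, 0, 285], [21, 21, 18])]
257 [([60, 4, 242], [20, 26, 54]), ([59, 1, 240], [13, 15, 18]), ([83, 0, 288], [22, 22, 20])]
261 [([81, 3, 286], [35, 70, 91]), ([59, 1, 244], [19, 19, 18]), ([83, 0, 290], [20, 15, 10])]
123 [[49.5, -4.7, 151.6], [59.9, 2.3, 167.8], [70.1, 6.5, 184.0]]
145 1 [ 55.  -0. 145.] [ 55.  -0. 145.]
150 3 [ 55.   5. 149.] [ 59.   6. 152.]
155 9 [ 49.  -2. 154.] [ 70.   6. 157.]
160 21 [ 48.  -5. 158.] [ 71.   7. 162.]
165 25 [ 49.  -5. 163.] [ 69.   6. 167.]
170 18 [ 54.  -3. 168.] [ 67.   6. 172.]
175 21 [ 56.  -5. 173.] [ 65.   6. 177.]
180 18 [ 51.  -4. 178.] [ 60.   7. 182.]
185 7 [ 52.  -4. 183.] [ 54.   6. 185.]
```

Call:
jog_arm(increments=[0,0,0,0,0,0,60,0,0,0,0,0,0,60,0,0,0,0,0,0,60,0,0,0,0,0,0,60])

```text
t: 5.65
ee_pos: [593.9, 127.8, 156.4]
orientation: [-2.542, -1.847, 0.0]
ft_force: [0.5, -0.0, 0.6]
width: 37.2
grasp_force: 0.0
```

```bash
python3 tab.py; python3 - <<'E'
from h import *
o=get_obs();print(o['width']);im=get_image('wrist');a=get_image('scene');b=get_image('side')
cv2.imwrite('pics/e.png',np.hstack([cv2.resize(x,(266,350),interpolation=cv2.INTER_CUBIC) for x in (im['pixels'][130:270,200:306],a['pixels'][150:240,265:333],b['pixels'][165:265,215:291])]))
E
```

```text
[ 47.9   1.1 156.4]
tab 966 [[38.3, -5.1, 156.1], [58.6, 0.8, 174.1], [71.7, 6.2, 182.8]]
154 6 [70.4 71.6] | 158 82 [69.  71.8] | 162 90 [66.3 69.4] | 166 96 [63.4 66.8] | 170 107 [38.4 63.8] | 174 195 [38.8 61.2] | 178 227 [44.4 58.7] | 182 163 [50.2 55.9] | 
bar 502 [[45.5, -29.5, 125.5], [57.9, -15.1, 130.5], [61.5, 29.8, 199.8]]
bar top [[56.2, -27.1, 128.8], [59.1, -14.3, 130.7], [61.4, 28.2, 198.9]]
44.80647345424986
```

View pics/e.png

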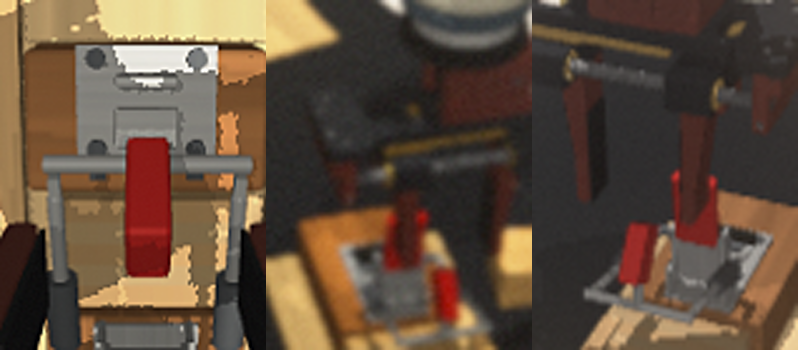

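The tab at (148,205) left panel lies between the open fingers, which look as if they end above it. I check the finger tip height in the clouds.

```bash
python3 - <<'E'
from h import *
o,im,C=wcloud();print(jig(o['ee_pos']),o['qpos'],o['width'])
b=get_image('side');a=get_image('scene')
for nm,Jx,i in(('w',jig(C),im),('s',jig(cloud(b)),b),('a',jig(cloud(a)),a)):
    px=i['pixels'].astype(int)
    m=(i['depth']>0)&(Jx[...,0]>25)&(Jx[...,0]<70)&(abs(Jx[...,1])>16)&(abs(Jx[...,1])<45)&(Jx[...,2]>145)&(Jx[...,2]<240)&(px.max(-1)<110)
    q=Jx[m];
    for sg in(1,-1):
        s=q[q[:,1]*sg>0]
        if len(s):print(nm,sg,len(s),np.percentile(s,[1,50,99],axis=0).round(0).tolist())
E
```

```text
[ 47.89397835   1.11724561 156.35387909] [1.92486293e-01 4.30272429e-01 1.69147655e+00 4.37043788e-05
 1.01990386e+00 5.06591386e-01] 51.73512931327197
w 1 1153 [[41.0, 28.0, 195.0], [60.0, 29.0, 221.0], [62.0, 38.0, 240.0]]
w -1 1127 [[41.0, -34.0, 196.0], [60.0, -26.0, 221.0], [62.0, -24.0, 240.0]]
s 1 154 [[40.0, 29.0, 196.0], [59.0, 36.0, 218.0], [62.0, 39.0, 239.0]]
s -1 180 [[40.0, -35.0, 195.0], [58.0, -26.0, 219.0], [62.0, -24.0, 239.0]]
a 1 84 [[37.0, 25.0, 196.0], [56.0, 28.0, 220.0], [61.0, 36.0, 240.0]]
a -1 77 [[38.0, -38.0, 198.0], [57.0, -34.0, 217.0], [62.0, -26.0, 240.0]]
```

All cameras put the real fingertips about 39 mm above the reported TCP, so the first descent stopped short of the tab. I'll work from camera offsets: 51 mm further down and 5 mm forward.

Call:
jog_arm(increments=[0,0,0,5,1,0,60,0,0,0,0,0,15,60,0,0,0,0,0,15,60,0,0,0,0,0,11,60,0,0,0,0,0,10,60,0,0,0,0,0,0,60])

```text
t: 6.8
ee_pos: [595.8, 132.1, 104.2]
orientation: [-2.541, -1.846, 0.003]
ft_force: [-0.6, -0.2, 0.0]
width: 52.6
grasp_force: 0.0
```

Call:
jog_arm(increments=[0,0,0,0,0,0,30,0,0,0,0,0,0,20,0,0,0,0,0,0,10,0,0,0,0,0,0,5,0,0,0,0,0,0,5,0,0,0,0,0,0,5,0,0,0,0,0,0,5])

```text
t: 7.68
ee_pos: [596.6, 132.4, 105.5]
orientation: [2.542, 1.846, 0.0]
ft_force: [-0.2, 1.0, 1.6]
width: 11.9
grasp_force: 30.0
```

```bash
python3 tab.py; python3 -c "
from h import *
o=get_obs();print(o['ft_force'],o['width'],o['grasp_force'],o['t'])"
```

```text
[ 53.   -0.  105.5]
tab 1478 [[45.1, -5.0, 148.1], [63.8, 0.5, 168.1], [75.1, 6.2, 175.9]]
146 14 [74.  75.2] | 150 121 [72.4 75.3] | 154 135 [70.2 73.2] | 158 140 [68.1 71. ] | 162 144 [65.8 69. ] | 166 180 [44.9 66.8] | 170 360 [45.9 64.2] | 174 376 [53.2 61.8] | 178 8 [58.4 59.9] | 
bar 600 [[45.4, -29.8, 118.3], [60.0, 14.5, 122.9], [66.6, 29.8, 177.5]]
bar top [[60.9, -27.6, 120.6], [61.8, 14.6, 123.2], [66.4, 27.2, 176.9]]
[ 0.15920209 -0.0283045   1.19485022] 11.651666670369519 30.000275373458862 7.775
```

Tab gripped (11.9 mm). Bring the bar over the opening, turning the lever towards the keeper.

Call:
jog_arm(increments=[0,0,0,5,0,6,5,0,0,0,5,0,6,5,0,0,0,5,0,6,5,0,0,0,4,0,5,5,0,0,0,2,0,5,5,0,0,0,0,0,0,5])

```text
t: 8.52
ee_pos: [602.8, 152.7, 76.8]
orientation: [-2.541, -1.846, 0.0]
ft_force: [-1.9, -2.1, -1.5]
width: 11.7
grasp_force: 30.0
```

```bash
cat > kp.py <<'E'
from h import *
o,im,C=wcloud();J=jig(C);ok=im['depth']>0
print(jig(o['ee_pos']).round(1),'F jig',(o['ft_force']@Rj).round(1),o['width'],o['t'])
for nm,lo,hi in(('bar/keeper side y14..26',13,26),('keeper mid',6.5,11.5)):
    print(nm)
    for x in range(44,100,2):
        q=ok&(abs(J[...,0]-x)<1)&(abs(J[...,1]-.5)>lo)&(abs(J[...,1]-.5)<hi)&(J[...,2]>55)&(J[...,2]<110)
        if q.sum()>2: print(x,q.sum(),np.percentile(J[q][:,2],[10,90]).round(0),end=' | ')
    print()
cv2.imwrite('pics/%s.png'%__import__('sys').argv[1],cv2.resize(im['pixels'][90:290,130:390],(780,600),interpolation=cv2.INTER_CUBIC))
E
python3 kp.py f;python3 tab.py
```

```text
[74.2  0.4 76.8] F jig [-2.6  1.2 -1.5] 11.67771160507811 8.525
bar/keeper side y14..26
52 3 [61. 63.] | 54 12 [62. 63.] | 64 32 [61. 63.] | 66 31 [62. 63.] | 68 63 [62. 94.] | 70 124 [62. 95.] | 72 150 [62. 95.] | 74 140 [62. 93.] | 76 88 [61. 63.] | 78 87 [62. 63.] | 80 74 [62. 65.] | 82 78 [62. 66.] | 84 92 [62. 66.] | 86 87 [62. 66.] | 88 126 [61. 65.] | 90 23 [61. 62.] | 
keeper mid
68 12 [61. 63.] | 70 14 [61. 63.] | 76 29 [75. 76.] | 78 94 [62. 75.] | 80 34 [62. 63.] | 82 34 [62. 63.] | 84 38 [62. 63.] | 86 31 [61. 63.] | 88 41 [60. 63.] | 90 9 [61. 61.] | 
[74.1  0.3 76.9]
tab 1441 [[67.0, -4.7, 114.3], [85.5, 0.8, 141.2], [93.0, 6.7, 145.7]]
114 30 [92.2 93.2] | 118 83 [91.2 93.1] | 122 87 [90.1 92. ] | 126 91 [89.1 90.9] | 130 98 [88.3 90. ] | 134 87 [87.5 88.9] | 138 114 [86.1 88.3] | 142 580 [67.5 86.7] | 146 258 [78.2 85.6] | 
bar 517 [[63.2, -29.7, 91.4], [72.9, 14.6, 95.1], [109.1, 29.8, 200.0]]
bar top [[108.5, -27.2, 198.9], [108.9, 15.4, 199.7], [109.1, 28.9, 200.0]]
```

View pics/f.png

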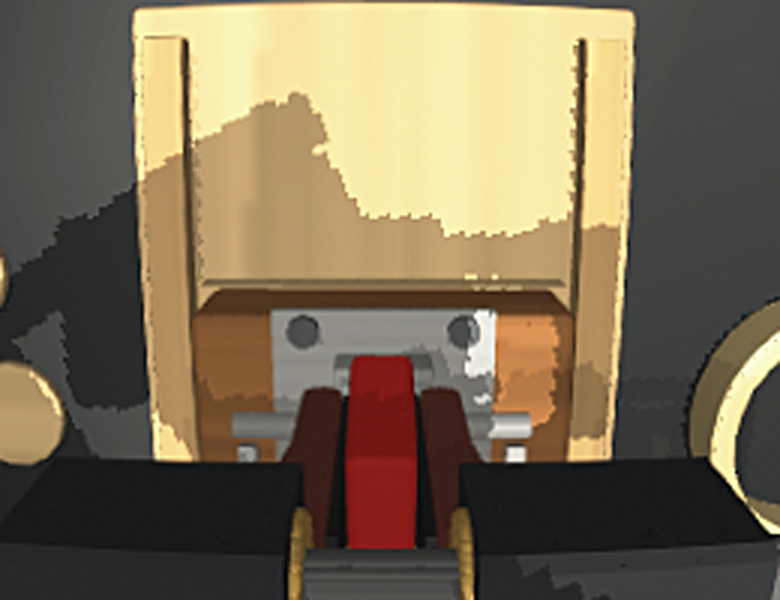

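The bar (ends at (255,425) and (510,425)) spans x 68–74, centred over the opening, with the rear wall just beyond at row 365. Lower in steps.

Call:
jog_arm(increments=[0,0,0,1,0,3,5,0,0,0,1,0,3,5,0,0,0,1,0,3,5,0,0,0,1,0,3,5,0,0,0,1,0,2,5,0,0,0,0,0,0,5])

```text
t: 9.43
ee_pos: [604.4, 157.1, 63.1]
orientation: [-2.541, -1.847, 0.0]
ft_force: [-1.4, -1.3, 2.0]
width: 11.9
grasp_force: 30.0
```

```bash
python3 kp.py g;python3 tab.py|tail -4
```

```text
[78.9  0.2 63.1] F jig [-1.7  0.9  2. ] 11.88503556718429 9.425
bar/keeper side y14..26
60 8 [62. 63.] | 68 18 [61. 63.] | 70 64 [61. 82.] | 72 89 [62. 83.] | 74 114 [62. 82.] | 76 50 [62. 63.] | 78 63 [61. 63.] | 80 78 [62. 65.] | 82 86 [62. 66.] | 84 98 [62. 66.] | 86 110 [62. 66.] | 88 136 [60. 65.] | 90 25 [60. 63.] | 92 28 [103. 110.] | 
keeper mid
78 23 [61. 64.] | 80 31 [62. 63.] | 82 33 [61. 63.] | 84 33 [61. 63.] | 86 40 [62. 63.] | 88 45 [61. 63.] | 90 33 [ 61. 109.] | 92 83 [102. 109.] | 
tab 1389 [[72.1, -4.9, 100.3], [89.9, 0.7, 128.2], [96.5, 6.5, 131.0]]
98 6 [95.3 96.4] | 102 64 [95.5 96.7] | 106 71 [95.  96.2] | 110 63 [94.4 95.5] | 114 82 [93.5 95. ] | 118 72 [93.3 94.5] | 122 81 [92.7 94.1] | 126 208 [72.  93.5] | 130 736 [74.9 92.4] | 
bar 98 [[91.3, -14.8, 102.4], [92.1, 14.8, 124.4], [92.6, 16.2, 136.7]]
bar top [[91.5, -14.3, 105.6], [92.1, 14.8, 124.4], [92.5, 15.8, 135.8]]
```

Call:
jog_arm(increments=[0,0,0,-1,0,0,5,0,0,0,1,0,2,5,0,0,0,1,0,2,5,0,0,0,0,0,0,5])

```text
t: 10.07
ee_pos: [604.7, 157.9, 59.2]
orientation: [-2.541, -1.847, 0.001]
ft_force: [-0.3, -0.3, 1.8]
width: 11.8
grasp_force: 30.0
```

Call:
jog_arm(increments=[0,0,0,1,0,2,5,0,0,0,1,0,2,5,0,0,0,0,0,0,5])

```text
t: 10.45
ee_pos: [604.9, 159.3, 54.9]
orientation: [2.541, 1.847, -0.002]
ft_force: [-0.4, -5.3, 1.8]
width: 11.8
grasp_force: 30.0
```

Call:
jog_arm(increments=[0,0,0,0,0,2,5,0,0,0,0,0,0,5])

```text
t: 10.7
ee_pos: [605.1, 159.8, 53.0]
orientation: [-2.541, -1.846, 0.001]
ft_force: [-1.2, -3.7, 0.7]
width: 11.8
grasp_force: 30.0
```

```bash
python3 kp.py g2;python3 tab.py|tail -4
```

```text
[81.7  0.3 53. ] F jig [-3.9 -0.   0.7] 11.802640090497244 10.7
bar/keeper side y14..26
72 65 [62. 73.] | 74 93 [62. 72.] | 76 47 [61. 63.] | 78 52 [62. 63.] | 80 35 [62. 65.] | 82 48 [62. 65.] | 84 64 [62. 66.] | 86 126 [62. 66.] | 88 143 [60. 65.] | 90 38 [60. 63.] | 94 51 [ 94. 109.] | 96 26 [100. 109.] | 
keeper mid
52 5 [77. 78.] | 84 22 [62. 63.] | 86 36 [61. 63.] | 88 43 [60. 63.] | 90 18 [60. 63.] | 92 9 [ 92. 102.] | 94 165 [ 93. 107.] | 96 42 [103. 110.] | 
tab 1338 [[75.9, -4.7, 88.2], [92.6, 0.8, 118.3], [98.1, 6.6, 120.2]]
86 9 [97.4 97.9] | 90 52 [97.1 98.3] | 94 52 [96.8 97.9] | 98 55 [96.6 97.7] | 102 65 [96.4 97.5] | 106 67 [96.1 97.3] | 110 54 [96.1 97. ] | 114 74 [95.9 97.2] | 118 877 [76.8 96.4] | 122 33 [86.4 95. ] | 
bar 4377 [[94.9, -29.7, 112.7], [104.3, 14.3, 194.8], [109.9, 29.5, 199.5]]
bar top [[104.2, -28.3, 193.8], [107.0, 14.0, 194.6], [109.7, 28.2, 195.5]]
```

The bar is well inside the opening (centre at z≈69.5). Last few millimetres to the floor.

Call:
jog_arm(increments=[0,0,0,0,0,2,5,0,0,0,0.5,0,1,5,0,0,0,0,0,0,5])

```text
t: 11.22
ee_pos: [605.6, 160.4, 50.3]
orientation: [2.542, 1.847, 0.0]
ft_force: [-1.3, -3.5, 1.8]
width: 11.9
grasp_force: 30.0
```

Call:
jog_arm(increments=[0,0,0,0,0,1,5,0,0,0,0,0,0,5])

```text
t: 11.48
ee_pos: [605.7, 160.6, 49.4]
orientation: [-2.542, -1.847, -0.001]
ft_force: [-1.4, -1.5, 2.3]
width: 11.6
grasp_force: 30.0
```

Call:
jog_arm(increments=[0,0,0,0,0,1,5,0,0,0,0,0,0,5])

```text
t: 11.72
ee_pos: [605.8, 160.6, 48.5]
orientation: [2.542, 1.847, 0.001]
ft_force: [-0.4, -2.1, 2.0]
width: 11.6
grasp_force: 30.0
```

Call:
jog_arm(increments=[0,0,0,0,0,1,5,0,0,0,0,0,0,5])

```text
t: 11.98
ee_pos: [605.8, 160.6, 47.6]
orientation: [-2.542, -1.847, -0.001]
ft_force: [-0.1, -0.3, 4.2]
width: 11.7
grasp_force: 30.0
```

Floor felt (Fz about +4). Draw back under the lip.

Call:
jog_arm(increments=[0,0,0,-2,0,0,5,0,0,0,-2,0,0,5,0,0,0,-1,0,0,5,0,0,0,0,0,0,5])

```text
t: 12.48
ee_pos: [605.7, 157.3, 48.1]
orientation: [2.542, 1.846, 0.007]
ft_force: [2.2, 6.4, 4.2]
width: 11.6
grasp_force: 30.0
```

Call:
jog_arm(increments=[0,0,0,-1,0,0,5,0,0,0,-1,0,0,5,0,0,0,0,0,0,5])

```text
t: 12.85
ee_pos: [605.0, 155.3, 48.1]
orientation: [2.542, 1.846, 0.007]
ft_force: [1.4, 5.5, 4.1]
width: 11.2
grasp_force: 30.0
```

```bash
python3 kp.py g3;python3 tab.py|tail -4
```

```text
[77.4 -1.  48.1] F jig [5.6 0.4 4.1] 11.207152225453118 12.85
bar/keeper side y14..26
68 77 [62. 69.] | 70 47 [62. 63.] | 72 49 [62. 63.] | 74 50 [61. 63.] | 76 63 [61. 63.] | 78 64 [61. 63.] | 80 49 [62. 64.] | 82 72 [62. 66.] | 84 110 [62. 66.] | 86 127 [62. 66.] | 88 152 [61. 65.] | 90 142 [ 60. 107.] | 
keeper mid
80 4 [62. 63.] | 82 25 [61. 63.] | 84 40 [62. 63.] | 86 42 [61. 63.] | 88 82 [ 61. 106.] | 90 268 [ 87. 108.] | 92 5 [ 86. 106.] | 
tab 1296 [[72.3, -5.8, 84.2], [88.0, -0.3, 113.7], [93.7, 5.6, 115.3]]
82 12 [92.7 93.3] | 86 47 [92.5 93.6] | 90 45 [92.4 93.5] | 94 45 [92.6 93.5] | 98 53 [92.5 93.4] | 102 61 [92.5 93.4] | 106 57 [92.3 93.4] | 110 51 [90.8 93.6] | 114 925 [73.4 92.9] | 
bar 6952 [[90.5, -29.6, 115.4], [101.9, 14.1, 190.0], [109.8, 29.6, 199.8]]
bar top [[104.2, -28.2, 189.0], [107.1, -14.0, 189.8], [109.7, 28.2, 190.7]]
```

Bar on the floor (top z 69), now at about x 66, with the lip edge at 67. Pull a bit more until the face stops it.

Call:
jog_arm(increments=[0,0,0,-1,0,0,5,0,0,0,-1,0,0,5,0,0,0,0,0,0,5])

```text
t: 13.38
ee_pos: [604.3, 153.3, 48.1]
orientation: [2.542, 1.846, 0.006]
ft_force: [1.0, 5.5, 4.3]
width: 11.9
grasp_force: 30.0
```

Call:
jog_arm(increments=[0,0,0,-1,0,0,5,0,0,0,0,0,0,5])

```text
t: 13.62
ee_pos: [604.1, 152.5, 48.1]
orientation: [2.542, 1.846, 0.007]
ft_force: [1.8, 5.8, 4.3]
width: 11.8
grasp_force: 30.0
```

Call:
jog_arm(increments=[0,0,0,-1,0,0,5,0,0,0,0,0,0,5])

```text
t: 13.88
ee_pos: [604.1, 152.1, 48.2]
orientation: [-2.542, -1.846, -0.008]
ft_force: [2.2, 8.9, 3.2]
width: 11.8
grasp_force: 30.0
```

```bash
python3 kp.py g4;python3 tab.py|tail -4
```

```text
[74.  -1.  48.2] F jig [9.2 0.6 3.2] 11.775109991213295 13.875
bar/keeper side y14..26
64 51 [62. 69.] | 66 58 [61. 66.] | 68 47 [62. 63.] | 70 53 [61. 63.] | 72 58 [61. 63.] | 74 67 [61. 63.] | 76 66 [61. 63.] | 78 78 [61. 63.] | 80 79 [62. 65.] | 82 109 [62. 66.] | 84 111 [62. 66.] | 86 187 [ 62. 102.] | 88 204 [ 61. 103.] | 90 5 [62. 63.] | 
keeper mid
78 20 [61. 63.] | 80 40 [62. 63.] | 82 34 [62. 63.] | 84 51 [62. 91.] | 86 225 [ 62. 107.] | 88 152 [ 62. 108.] | 
tab 1304 [[69.4, -5.8, 82.7], [84.6, -0.3, 113.7], [90.5, 5.6, 115.3]]
82 13 [88.9 89.8] | 86 43 [89.1 90.2] | 90 44 [88.5 90.1] | 94 49 [88.7 90.3] | 98 54 [89.2 90.2] | 102 56 [89.2 90.2] | 106 55 [89.4 90.1] | 110 52 [89.6 90.4] | 114 926 [70.5 89.7] | 
bar 11672 [[92.2, -29.7, 170.7], [104.1, 14.0, 189.6], [109.0, 29.7, 199.7]]
bar top [[103.8, -28.2, 173.1], [108.2, 14.0, 187.1], [108.9, 28.2, 190.5]]
```

Force jumps at the face with the bar under the lip: hooked. Release and rise.

Call:
jog_arm(increments=[0,0,0,0,0,0,45,0,0,0,0,0,0,45,0,0,0,0,0,0,45,0,0,0,0,0,0,45,0,0,0,0,0,-20,45,0,0,0,0,0,-30,45,0,0,0,0,0,-40,0,0,0,0,0,0,-40,0,0,0,0,0,0,0,0,0,0,0,0,0,0,0])

```text
t: 15.28
ee_pos: [602.0, 149.8, 177.9]
orientation: [2.541, 1.846, 0.001]
ft_force: [0.5, 1.0, -0.7]
width: 3.1
grasp_force: 0.0
```

```bash
cat > lev.py <<'E'
from h import *
import sys
o,im,C=wcloud();J=jig(C);print(jig(o['ee_pos']).round(1),(o['ft_force']@Rj).round(1),o['width'],o['t'])
a=get_image('scene');b=get_image('side')
for nm,Jx,i in(('w',J,im),('s',jig(cloud(b)),b),('a',jig(cloud(a)),a)):
    px=i['pixels'].astype(int)
    red=(px[...,2]>85)&(px[...,1]<65)&(px[...,0]<75)&(px[...,2]>2.5*px[...,1])&(i['depth']>0)&(abs(Jx[...,1])<20)
    for t,x0,x1,z0 in(('handle',-140,45,70),('tab',55,110,70)):
        q=Jx[red&(Jx[...,0]>x0)&(Jx[...,0]<x1)&(Jx[...,2]>z0)&(Jx[...,2]<190)]
        if len(q)>5: print(nm,t,len(q),np.percentile(q,[2,50,98],axis=0).round(0).tolist())
    m=(i['depth']>0)&(Jx[...,2]>57)&(Jx[...,2]<66)&(abs(Jx[...,1])>36)&(abs(Jx[...,1])<47)&(Jx[...,0]>10)&(Jx[...,0]<110)
    if m.sum()>9: print('jaw x',np.percentile(Jx[m][:,0],[2,98]).round(1))
cv2.imwrite('pics/%s.png'%sys.argv[1],np.hstack([cv2.resize(x,(400,400),interpolation=cv2.INTER_CUBIC) for x in (im['pixels'][80:300,146:366],b['pixels'][170:300,190:320])]))
E
python3 lev.py l1
```

```text
[ 71.2   0.3 177.9] [ 1.1 -0.2 -0.7] 3.1105213639547817 15.275
w tab 341 [[69.0, -6.0, 88.0], [82.0, -0.0, 114.0], [90.0, 5.0, 115.0]]
jaw x [30.9 86.1]
s handle 160 [[-19.0, -12.0, 109.0], [-9.0, 1.0, 133.0], [-1.0, 14.0, 154.0]]
s tab 125 [[73.0, -4.0, 84.0], [88.0, 2.0, 104.0], [91.0, 6.0, 116.0]]
jaw x [30.1 86.8]
a handle 81 [[-20.0, -15.0, 113.0], [-9.0, -4.0, 141.0], [-2.0, 8.0, 156.0]]
a tab 62 [[70.0, -8.0, 90.0], [85.0, -5.0, 111.0], [90.0, 2.0, 118.0]]
jaw x [27.1 85.2]
```

View pics/l1.png

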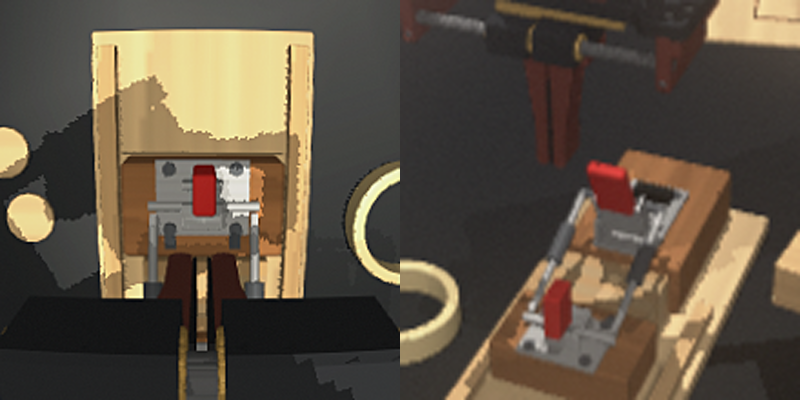

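The bail is hooked: the tab stands on the jaw at (557,310) in the right half, and the lever leans at q≈1.94. Bring the closed fingers in front of the handle.

Call:
jog_arm(increments=[0,0,0,-28,0,0,0,0,0,0,-28,0,0,0,0,0,0,0,0,35,0,0,0,0,0,0,30,0,0,0,0,0,0,6,0,0,0,0,0,0,0,0])

```text
t: 16.18
ee_pos: [584.7, 96.7, 106.0]
orientation: [-2.541, -1.846, 0.002]
ft_force: [0.1, -0.0, -0.2]
width: 0.6
grasp_force: 0.0
```

```bash
python3 lev.py l2; python3 - <<'E'
from h import *
for c in('side','scene'):
    b=get_image(c);Jb=jig(cloud(b));px=b['pixels']
    m=(b['depth']>0)&(Jb[...,0]>3)&(Jb[...,0]<45)&(abs(Jb[...,1])<22)&(Jb[...,2]>125)&(Jb[...,2]<215)
    q=Jb[m];print(c,len(q),np.percentile(q,[1,50,99],axis=0).round(0).tolist())
E
```

```text
[ 15.3   0.3 106. ] [ 0.  -0.1 -0.2] 0.6058044323161145 16.175
w tab 167 [[69.0, -6.0, 112.0], [79.0, 0.0, 114.0], [90.0, 5.0, 115.0]]
jaw x [28.6 85.7]
s handle 93 [[-20.0, -6.0, 108.0], [-12.0, 8.0, 126.0], [-2.0, 14.0, 153.0]]
s tab 105 [[74.0, -5.0, 83.0], [88.0, 3.0, 101.0], [91.0, 6.0, 115.0]]
jaw x [30.6 86.9]
a handle 37 [[-19.0, -15.0, 114.0], [-11.0, -10.0, 135.0], [-3.0, -2.0, 155.0]]
a tab 60 [[69.0, -9.0, 87.0], [85.0, -4.0, 112.0], [91.0, 3.0, 117.0]]
jaw x [27.3 86.2]
side 382 [[8.0, -12.0, 148.0], [28.0, 3.0, 184.0], [30.0, 14.0, 214.0]]
scene 187 [[7.0, -15.0, 149.0], [26.0, -3.0, 182.0], [30.0, 11.0, 212.0]]
```

Tip corner at (8,147), just in front of the handle. Start pressing along its arc.

Call:
jog_arm(increments=[0,0,0,-8,0,0,0,0,0,0,-4,0,0,0,0,0,0,-4,0,-1,0,0,0,0,-4,0,-0.5,0,0,0,0,-4,0,-0.5,0,0,0,0,0,0,0,0])

```text
t: 17.18
ee_pos: [577.3, 73.3, 108.3]
orientation: [2.542, 1.846, -0.001]
ft_force: [1.6, 0.7, 2.3]
width: 0.5
grasp_force: 1.0
```

Call:
jog_arm(increments=[0,0,0,-3.6,0,-1.1,0,0,0,0,-3.6,0,-1.1,0,0,0,0,-3.7,0,-0.8,0,0,0,0,-3.7,0,-0.8,0,0,0,0,0,0,0,0])

```text
t: 17.8
ee_pos: [572.4, 59.8, 111.9]
orientation: [-2.541, -1.846, 0.001]
ft_force: [1.0, 3.6, -2.9]
width: 0.5
grasp_force: 1.8
```

Call:
jog_arm(increments=[0,0,0,-3.7,0,-0.4,0,0,0,0,-3.8,0,-0.3,0,0,0,0,-3.8,0,0,0,0,0,0,-3.8,0,0,0,0,0,0,0,0,0,0])

```text
t: 18.42
ee_pos: [568.1, 46.6, 112.6]
orientation: [-2.541, -1.845, -0.001]
ft_force: [2.5, 8.2, -5.5]
width: 0.2
grasp_force: 4.0
```

```bash
python3 lev.py l3
```

```text
[-37.4   0.6 112.6] [ 8.6  0.1 -5.5] 0.18118885058182416 18.425
w handle 56 [[-45.0, -13.0, 113.0], [-42.0, -12.0, 123.0], [-36.0, 14.0, 189.0]]
w tab 145 [[58.0, -6.0, 76.0], [67.0, -2.0, 115.0], [79.0, 6.0, 116.0]]
jaw x [21.8 77.7]
s handle 157 [[-49.0, -12.0, 112.0], [-43.0, 5.0, 128.0], [-39.0, 14.0, 160.0]]
s tab 94 [[66.0, -5.0, 85.0], [79.0, 3.0, 102.0], [82.0, 6.0, 116.0]]
jaw x [22.9 79.3]
a handle 85 [[-51.0, -15.0, 116.0], [-45.0, -8.0, 132.0], [-27.0, 9.0, 163.0]]
a tab 60 [[59.0, -8.0, 90.0], [76.0, -4.0, 112.0], [81.0, 2.0, 120.0]]
jaw x [19.9 78.4]
```

The jaw has been drawn to about 0 and the lever is near 1.4 with 10 N. Continue along the arc.

Call:
jog_arm(increments=[0,0,0,-3.7,0,0.3,0,0,0,0,-3.7,0,0.4,0,0,0,0,-3.7,0,0.7,0,0,0,0,-3.7,0,0.8,0])

```text
t: 19.08
ee_pos: [564.0, 33.6, 110.6]
orientation: [-2.54, -1.844, -0.004]
ft_force: [2.7, 14.5, -4.4]
width: 0.5
grasp_force: 6.0
```

Call:
jog_arm(increments=[0,0,0,-3.6,0,1.1,0,0,0,0,-3.6,0,1.2,0,0,0,0,-3.5,0,1.4,0,0,0,0,-3.4,0,1.5,0])

```text
t: 19.58
ee_pos: [559.8, 20.5, 105.7]
orientation: [-2.54, -1.844, -0.005]
ft_force: [3.8, 15.8, -1.1]
width: 0.6
grasp_force: 6.1
```

```bash
python3 lev.py l4
```

```text
[-64.7   0.4 105.7] [16.2  1.3 -1.1] 0.5588052639178467 19.575
w handle 744 [[-67.0, -13.0, 110.0], [-57.0, 0.0, 117.0], [-53.0, 14.0, 153.0]]
w tab 142 [[55.0, -6.0, 114.0], [65.0, -1.0, 116.0], [75.0, 5.0, 118.0]]
jaw x [21.  77.4]
s handle 182 [[-80.0, -12.0, 110.0], [-62.0, 5.0, 125.0], [-53.0, 14.0, 148.0]]
s tab 105 [[60.0, -4.0, 87.0], [76.0, 2.0, 106.0], [79.0, 6.0, 118.0]]
jaw x [22.7 79.7]
a handle 116 [[-80.0, -15.0, 112.0], [-63.0, -6.0, 127.0], [-54.0, 12.0, 153.0]]
a tab 57 [[59.0, -9.0, 91.0], [74.0, -4.0, 112.0], [80.0, 2.0, 121.0]]
jaw x [21.3 80. ]
```

Call:
jog_arm(increments=[0,0,0,-3,0,2.5,0,0,0,0,-3,0,2.8,0,0,0,0,-3,0,2.7,0])

```text
t: 20.1
ee_pos: [556.8, 10.5, 98.9]
orientation: [-2.541, -1.846, -0.002]
ft_force: [-2.7, 7.2, 13.6]
width: 0.4
grasp_force: 6.4
```

Call:
jog_arm(increments=[0,0,0,-3,0,2.6,0,0,0,0,-2.9,0,2.6,0,0,0,0,-2.8,0,2.6,0])

```text
t: 20.48
ee_pos: [553.7, 1.6, 90.9]
orientation: [-2.541, -1.847, -0.0]
ft_force: [-2.3, 4.4, 10.8]
width: 0.6
grasp_force: 4.8
```

```bash
python3 lev.py l5|grep -v tab
```

```text
[-84.7   0.3  90.9] [ 3.5  3.6 10.8] 0.5545124761027038 20.475
w handle 1357 [[-85.0, -13.0, 105.0], [-72.0, 1.0, 112.0], [-64.0, 14.0, 166.0]]
jaw x [21.  77.6]
s handle 167 [[-100.0, -11.0, 103.0], [-76.0, 5.0, 114.0], [-63.0, 14.0, 132.0]]
jaw x [22.6 79.7]
a handle 111 [[-102.0, -15.0, 106.0], [-77.0, -6.0, 117.0], [-66.0, 11.0, 135.0]]
jaw x [20.8 78.9]
```

Call:
jog_arm(increments=[0,0,0,-2.5,0,2.9,0,0,0,0,-2.4,0,2.9,0,0,0,0,-2.3,0,3,0,0,0,0,-2.1,0,3.1,0])

```text
t: 21.12
ee_pos: [550.5, -7.9, 78.4]
orientation: [-2.541, -1.847, 0.002]
ft_force: [-1.2, 1.3, 4.2]
width: 0.6
grasp_force: 2.3
```

Call:
jog_arm(increments=[0,0,0,-2,0,3.2,0,0,0,0,-1.8,0,3.2,0,0,0,0,-1.7,0,3.3,0,0,0,0,-1.5,0,3.3,0])

```text
t: 21.62
ee_pos: [548.8, -14.5, 64.3]
orientation: [2.542, 1.847, -0.0]
ft_force: [-0.4, -0.7, -0.4]
width: 0.8
grasp_force: 0.0
```

Call:
jog_arm(increments=[0,0,0,-1.3,0,3.5,0,0,0,0,-1.2,0,3.5,0,0,0,0,0,0,0,0])

```text
t: 22.0
ee_pos: [547.8, -16.7, 57.4]
orientation: [-2.541, -1.846, 0.001]
ft_force: [0.9, -0.5, -1.1]
width: 0.3
grasp_force: 0.0
```

```bash
python3 lev.py l6|grep -v tab
```

```text
[-103.9    0.3   57.4] [-0.2 -1.  -1.1] 0.31279095874250235 22.0
w handle 1760 [[-103.0, -12.0, 84.0], [-86.0, 1.0, 86.0], [-75.0, 14.0, 129.0]]
jaw x [20.6 51.2]
s handle 119 [[-121.0, -10.0, 82.0], [-91.0, 6.0, 86.0], [-74.0, 14.0, 88.0]]
jaw x [22.8 79.1]
a handle 83 [[-124.0, -15.0, 82.0], [-94.0, -6.0, 88.0], [-76.0, 11.0, 96.0]]
jaw x [22.  77.6]
```

The lever snapped flat. Retreat and check.

Call:
jog_arm(increments=[0,0,0,0,0,-30,0,0,0,0,0,0,-50,0,0,0,0,0,0,-50,0,0,0,0,0,0,0,0,0,0,0,0,0,0,0])

```text
t: 22.78
ee_pos: [547.7, -16.6, 187.5]
orientation: [-2.541, -1.847, 0.0]
ft_force: [-0.0, 0.1, -0.4]
width: 0.6
grasp_force: 0.0
```

```bash
python3 lev.py l7
```

```text
[-103.8    0.5  187.5] [ 0.1  0.  -0.4] 0.6481235452295327 22.775
w handle 1254 [[-124.0, -13.0, 84.0], [-99.0, 1.0, 86.0], [-75.0, 14.0, 88.0]]
w tab 94 [[55.0, -6.0, 117.0], [60.0, 2.0, 119.0], [65.0, 5.0, 121.0]]
jaw x [21.4 77.5]
s handle 151 [[-121.0, -11.0, 83.0], [-96.0, 3.0, 86.0], [-74.0, 14.0, 88.0]]
s tab 101 [[58.0, -5.0, 91.0], [68.0, 2.0, 106.0], [74.0, 6.0, 121.0]]
jaw x [22.9 79. ]
a handle 107 [[-125.0, -15.0, 82.0], [-103.0, -2.0, 88.0], [-79.0, 11.0, 91.0]]
a tab 56 [[58.0, -8.0, 93.0], [67.0, -3.0, 108.0], [73.0, 2.0, 124.0]]
jaw x [21.3 78.9]
```

View pics/l7.png

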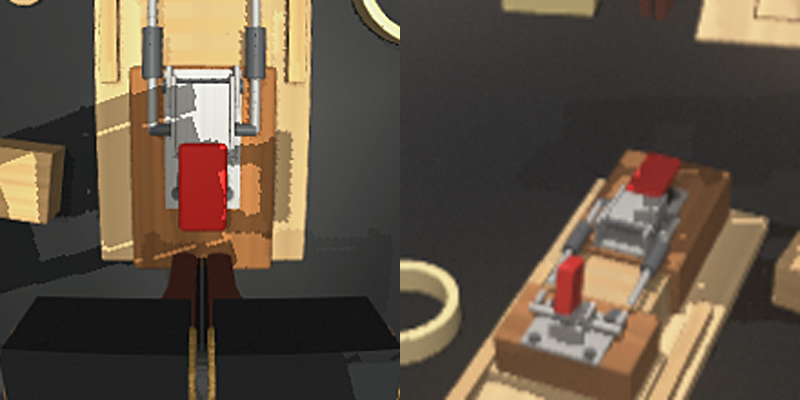

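The handle lies flat on the latch block (200,187 left panel) and the loop is hooked on the jaw (570,290 right panel). The jaw has closed up and the robot is clear. Handing in.

```bash
python3 -c "
from h import *
print(job.close_job())"
```

```text
the job is handed in; nothing more can be done
None
```

The block is clamped and the job is handed in at about 23 s: loop hooked, lever snapped flat, jaw closed on the block, robot clear; the clamp force was not measured and no verdict came back.

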